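# Pack up the seized levelling foot of a bench-top PCR machine and hold the wedge tight

### The arm

A 6-joint arm with a two-finger parallel gripper is mounted at the origin on the work surface. World frame = base frame: x ahead of the robot, y to its left, z up, the work surface at z = 0. Lengths are in mm, angles in rad, forces in N, time in s.
With the tool pointing down it reaches from about 250 to 800 mm from the base axis. Payload 8.5 kg.
Tool frame: the origin (TCP) lies at the very end of the fingers, on their centre line; the grasp point (between the pads) lies 19 mm behind it; x points along the fingers, z is the direction in which the jaws open and shut, and the axes are right-handed (so a half turn about x gives the same grasp; the last joint's range is limited). The gripper opens to 85 mm and grips with 20 to 120 N. Pads are 22 mm wide; open, the fingers measure 114 mm over their backs; the gripper's body (76 mm by 85 mm) begins 54 mm behind the grasp point. The pads swing forward as they close: fully open they stand 13 mm farther back than shut.
Start: joints at [-1.303, 0.238, -0.013, 1.319, 0, 1.571], TCP at [138.907, -506.245, 231.276] pointing down, gripper open.
Joint ranges: [-2.66, 2.66], [-1.03, 1.9], [-1.14, 1.46], [-1.82, 2.27], [-1.45, 1.34], [-3.14, 3.14]. Speed limits (rad/s): [2.22, 2.22, 2.79, 3.14, 3.14, 3.14].

### API

Orientations are given as a unit quaternion [x, y, z, w].
In Python, from bench import r gives the robot as it stands.
- The arm moves only by the tool move_arm, never from a script. Its argument "rows" is a list that holds one entry, the list of rows, each a list of 7 numbers: the shift along the world's x, y, z in mm, then the turn, a rotation vector about the world's x, y, z in rad, then the opening, from 0 (shut) to 1 (fully open). In form: [[[x, y, z, rx, ry, rz, hand], ...]]. A call has 1 to 20 rows; each row shifts and turns the commanded pose from where the row before left it; what a row does not reach is not made up. A row lasts 1/8 s, in which the tool goes at most 62.5 mm and 10.7 degrees, less where a joint would pass 70% of its speed; a pose out of reach is approached as far as the arm can. A call is refused whole if a number of a shift passes 62.5 or a number of a turn 0.188, either way. A call with a gripper value outside its range is refused whole. The fingers move at their own pace and stop on an object; "force" is the grip in N (left out, the last holds). Time passes only in rows, so rows that do not move let the fingers close. It gives the time, the measured TCP pose, the force and the opening at its end, in the units of the state.
- r.read_state(): the state, without advancing time (a new reading comes with each control period).
- r.capture(name): name is "side" or "top"; returns a dict with "image" (420x560x3 uint8, red, green, blue), "z_map" (420x560 float32, mm along the optical axis (not along the pixel's ray), 0 where there is no reading), "camera_matrix" (3x3 intrinsics, pixels), "dist" ([k1, k2, p1, p2, k3] as OpenCV has them; the pictures are not rectified), "extrinsics" (4x4, takes a point from world to camera coordinates). Camera axes: x right, y up, looking along -z (the intrinsics and any distortion apply to the point x, -y, -z); pixel columns grow to the right and rows downward; lengths in mm; the calibration is good to about 2 mm. A picture is of the moment at which its call begins.
- r.sign_off(): hands the job in, once; it reports no verdict.
The state is a dict: "time": time; "joint_positions": joint angles; "dq": joint speeds; "joint_efforts": joint torques, N m; "ee_pos": TCP position; "eef_rot": TCP orientation; "force": force on the tool from outside, world axes, zero at the start; "moment": the same for the moment, N m; "grip_width": opening from 0.0 (shut) to 1.0 (fully open).
Only numpy, scipy, OpenCV 4.12 (cv2) and the standard library are available. Lean on these libraries where they do the work, as an engineer would, in place of code of your own. Each camera call takes 0.05 s, during which the arm holds its last target.

### The job

One levelling foot of the bench-top PCR machine, the one at its front left corner as you face its screen, has seized short and hangs clear of the bench. Pack it up: from the machine's left side slide one flat strip right under that foot (or both strips, one on the other, if the gap is too tall for one strip and the wedge), then push the wedge in thin end first between the strips and the foot until you feel it go tight, snug but not forced. Finish with the gripper still holding the tight wedge in place, do not let go of it, and leave the spanner, tip box and jar undisturbed.

Things in the scene. Friction and masses are not known exactly. Their poses are not given: they have to be found in the camera images.
- machine: White bench-top PCR machine, 300 deep x 240 wide x 200 mm high, fixed on the bench; underside 34 mm up, free space below. Origin on the bench under its centre; x from front (sloping screen, x = -150 mm) to back, y to the side on the left as you face the screen (y = +120 mm), z up. Round feet of 30 mm diameter at x = +-112, y = +-96 mm; the seized one is at x = -112, y = +96 mm (front left).
- foot: The seized front left foot: a round rubber pad, 30 mm in diameter and 8 mm thick, on a screw. Origin at the centre of its flat underside, 24 mm in from the machine's left side face and 38 mm back from its front. It hangs 13 to 21 mm above the bench, different each time, and does not give when pushed. Axes as the machine's: strips and wedge go in along -y.
- strip_a: Flat packing strip of grey plastic, 140 x 30 x 6 mm thick, 40 g, lying flat on the bench; origin at the centre of its underside, x along its length, z up. Both ends are alike.
- strip_b: The other flat packing strip, the same in every way as strip_a.
- wedge: Grey plastic wedge, 195 long x 30 mm wide, about 65 g; origin at the middle of its flat underside, x along it to the thin end, z up. A level tail 45 mm long and 17 mm thick at the -x end, then the top slopes evenly to 2 mm at the thin end (1 in 10). It goes tight where it fills what the strips leave of the gap: the force grows gently over some mm, and friction (about 0.6) keeps it in.
- wedge_nose (a point): Middle of the lower edge of the wedge's thin end (2 mm thick), on its underside.
- wedge_tail (a point): Middle of the lower edge of the wedge's thick end (17 mm thick), on its underside.
- spanner: Bystander: steel open-ended spanner, 170 mm long, lying on the bench; origin on its underside.
- tip_box: Bystander: closed pipette tip box with clear lid, 87 x 124 x 67 mm; origin at the centre of its underside.
- reagent: Bystander: amber jar with black cap, 56 mm in diameter, 110 mm high; origin at the centre of its underside.
Not all that is in view belongs to the job. What is shaped like the strip_b but green is not meant.

How it is judged:
By the outcome, as a careful person would: the job done as asked, in the order asked, and still so for the second after the job is handed in, while the arm keeps its last pose, push and grip.
It also fails if it takes over 72 s, if anything falls off the work surface, if the arm or the gripper's body presses on something with over 40 N, if the wrist force passes 120 N, or if a joint passes its speed limit or range.

## Working session

There is one attempt and no reset: what is moved stays moved. The work goes in short steps, Python scripts to look and compute and a tool call to move; the robot and the scene stay as the last step left them, time stands still between calls to the robot, and variables do not carry over. Pictures are saved under pics/ and viewed, and the job is handed in when it is done.

Besides the shell and the picture viewer there is one more tool, called after "Emit:" as name(argument=value, ...), one argument or row to a line, values as JSON. move_arm: Moves the arm, as the interface text tells. Its arguments: {"type":"object","properties":{"rows":{"type":"array","items":{"type":"array","items":{"type":"array","items":{"type":"number"}}}},"force":{"type":"number"}},"required":["rows"]}

```bash
ls; mkdir -p pics
cat > h.py <<'E'
import numpy as np, cv2
from bench import r
def cap(n,save=None):
    d=r.capture(n)
    if save: cv2.imwrite('pics/'+save,d['image'][:,:,::-1])
    np.savez('/tmp/'+n+'.npz',**{k:d[k] for k in d})
    return d
def load(n): 
    f=np.load('/tmp/'+n+'.npz'); return {k:f[k] for k in f}
def rays(d,px):
    px=np.asarray(px,float).reshape(-1,1,2)
    u=cv2.undistortPoints(px,np.array(d['camera_matrix']),np.array(d['dist'])).reshape(-1,2)
    c=np.c_[u[:,0],-u[:,1],-np.ones(len(u))]
    E=np.array(d['extrinsics']);R=E[:3,:3];t=E[:3,3]
    return -R.T@t, c@R
def onplane(d,px,z):
    o,v=rays(d,px); s=(z-o[2])/v[:,2]; return o+v*s[:,None]
def depthpts(d,px):
    px=np.asarray(px,int).reshape(-1,2)
    o,v=rays(d,px); return o+v*np.array(d['z_map'])[px[:,1],px[:,0]][:,None]
def proj(d,P):
    E=np.array(d['extrinsics']);P=np.asarray(P,float).reshape(-1,3)@E[:3,:3].T+E[:3,3]
    P=P*[1,-1,-1]
    return cv2.projectPoints(P,np.zeros(3),np.zeros(3),np.array(d['camera_matrix']),np.array(d['dist']))[0].reshape(-1,2)
E
python3 - <<'E'
from h import *
for n in('top','side'):
    d=cap(n,n+'0.png'); o,v=rays(d,[[280,210]]); print(n,o,v,d['dist'])
print(r.read_state())
E
```

```text
pics
top [ 476.21175293  129.46425742 1128.96872884] [[ 0.07700065 -0.02281212 -0.99707723]] [-0.03777031  0.          0.          0.          0.        ]
side [383.53284817 807.8428775  680.96802936] [[ 0.23191277 -0.73704159 -0.63511908]] [-0.06903168  0.          0.          0.          0.        ]
{'time': 0.1, 'joint_positions': array([-1.30301672e+00,  2.38726072e-01, -1.41681927e-02,  1.31922370e+00,
       -2.51094411e-05,  1.57078242e+00]), 'dq': array([-1.62436394e-03, -8.78078634e-04,  4.07690578e-04, -1.80048029e-03,
       -3.49013625e-04,  8.31609820e-06]), 'joint_efforts': array([ 1.14497932e-03, -5.39722145e+01,  3.46998775e+01,  1.34765828e-02,
        1.11915767e-04, -1.65030901e-06]), 'ee_pos': array([ 138.80124856, -505.92148055,  230.7398387 ]), 'eef_rot': array([ 0.42905229,  0.56264994, -0.42849971,  0.56189606]), 'force': array([ 0.26211785,  0.1565934 , -0.00951326]), 'moment': array([ 0.01125449, -0.00514724,  0.03483977]), 'grip_width': 0.9998348768922511}
```

View pics/top0.png

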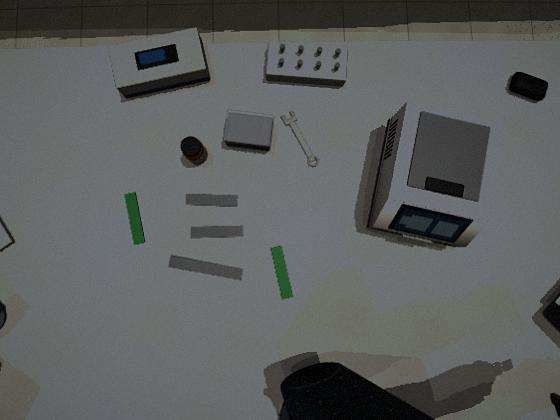

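View pics/side0.png

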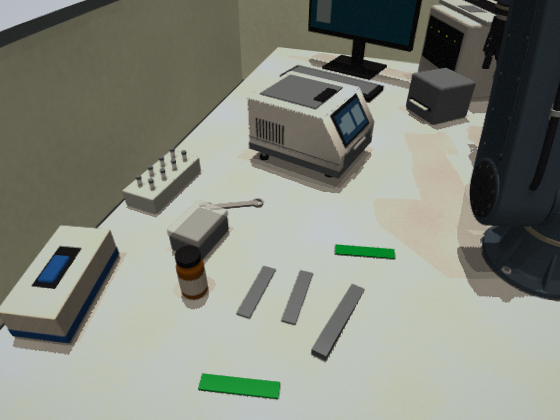

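Top view: the grey strips are at (212,200) and (217,232), and the wedge is at (205,267). The green look-alikes at (134,218) and (282,272) are rejected. The spanner is at (300,138), the tip box at (249,130) and the jar at (193,150). The machine is at (430,180) with its screen toward the robot, so its left side faces image left (+y).

```bash
cat > m.py <<'E'
from h import *
d=load('top'); im=d['image'].astype(int)
sat=im.max(2)-im.min(2)
x0,y0,x1,y1=150,185,265,290
g=im.sum(2)/3
print('bench',np.median(g[y0:y1,x0:x1]), im[200,212],im[232,217],im[267,205])
m=np.zeros(g.shape,np.uint8); m[y0:y1,x0:x1]=(g[y0:y1,x0:x1]<0.8*np.median(g[y0:y1,x0:x1]))&(sat[y0:y1,x0:x1]<30)
cs,_=cv2.findContours(m,cv2.RETR_EXTERNAL,cv2.CHAIN_APPROX_NONE)
for c in cs:
    if cv2.contourArea(c)<200: continue
    rc=cv2.minAreaRect(c); b=cv2.boxPoints(rc)
    P=onplane(d,b,6.); e=np.roll(P,-1,0)-P
    print('px',np.round(rc[0]),'c',P.mean(0).round(1),'sides',np.linalg.norm(e,axis=1).round(1),'yaw',np.degrees(np.arctan2(e[:,1],e[:,0])).round(1)); print(P.round(0)[:,:2].tolist())
    mm=np.zeros_like(m); cv2.drawContours(mm,[c],-1,1,-1); mm=cv2.erode(mm,np.ones((3,3)))
    ys,xs=np.nonzero(mm); Q=depthpts(d,np.c_[xs,ys]); 
    k=np.polyfit(Q[:,1],Q[:,2],1); print('z mean',Q[:,2].mean().round(1),'dz/dy',k[0].round(3), 'zmin/max',np.percentile(Q[:,2],[5,95]).round(1))
    ctr=Q.mean(0)
    print('depth ctr',ctr.round(1))
ys,xs=np.mgrid[280:300:3,210:260:5]; print('bench z',np.median(depthpts(d,np.c_[xs.ravel(),ys.ravel()])[:,2]))
# machine
ys,xs=np.mgrid[90:260,340:500]; Q=depthpts(d,np.c_[xs.ravel(),ys.ravel()])
for z0 in (220,225,230,235): print(z0,((Q[:,2]>z0)&(Q[:,2]<z0+5)).sum())
T=Q[(Q[:,2]>228)]
rc=cv2.minAreaRect(T[:,:2].astype(np.float32)); print('top',rc,cv2.boxPoints(rc).round(1).tolist(), T[:,2].mean())
A=Q[(Q[:,2]>45)]
rc=cv2.minAreaRect(A[:,:2].astype(np.float32)); print('all',rc,cv2.boxPoints(rc).round(1).tolist())
E
python3 m.py
python3 - <<'E'
from h import *
for n,(a,b,c,e) in {'top':(340,80,500,260),'side':(230,60,390,200)}.items():
    d=load(n); cv2.imwrite(f'pics/mach_{n}.png',cv2.resize(d['image'][b:e,a:c,::-1],None,fx=4,fy=4 if n=='side' else 3.3,interpolation=2)[:600])
d=load('top');cv2.imwrite('pics/crop_g.png',cv2.resize(d['image'][180:300,110:300,::-1],None,fx=4,fy=4))
E
```

```text
bench 113.0 [71 71 72] [75 72 71] [74 73 74]
px [206. 267.] c [414.4 307.6   6. ] sides [ 33.7 198.8  33.7 198.3] yaw [ -11.7 -102.9  167.4   77.1]
[[420.0, 408.0], [453.0, 401.0], [409.0, 207.0], [376.0, 215.0]]
z mean 16.5 dz/dy -0.319 zmin/max [ 1.4 17.7]
depth ctr [416.6 309.5  16.5]
px [216. 231.] c [509.6 276.8   6. ] sides [138.4  31.7 138.   31.6] yaw [ -89.8 -179.4   90.2    1.3]
[[525.0, 346.0], [526.0, 208.0], [494.0, 207.0], [494.0, 346.0]]
z mean 11.9 dz/dy -0.677 zmin/max [1.3 8.4]
depth ctr [509.6 277.   11.9]
px [211. 200.] c [595.5 289.3   6. ] sides [ 32.1 139.5  32.1 139.1] yaw [ -2.5 -93.8 176.7  86.2]
[[584.0, 359.0], [616.0, 358.0], [607.0, 219.0], [575.0, 221.0]]
z mean 14.2 dz/dy -0.902 zmin/max [1.  8.1]
depth ctr [594.9 288.6  14.2]
bench z -1.4561448900215055
220 0
225 0
230 0
235 0
top ((476.2117614746094, 129.46426391601562), (0.0, 0.0), 0.0) [[476.20001220703125, 129.5], [476.20001220703125, 129.5], [476.20001220703125, 129.5], [476.20001220703125, 129.5]] 1128.9687288394437
all ((632.9012451171875, -144.75631713867188), (531.5899047851562, 341.1831970214844), 87.05058288574219) [[448.8999938964844, -401.3999938964844], [789.5999755859375, -419.0], [816.9000244140625, 111.9000015258789], [476.20001220703125, 129.5]]
```

View pics/mach_side.png

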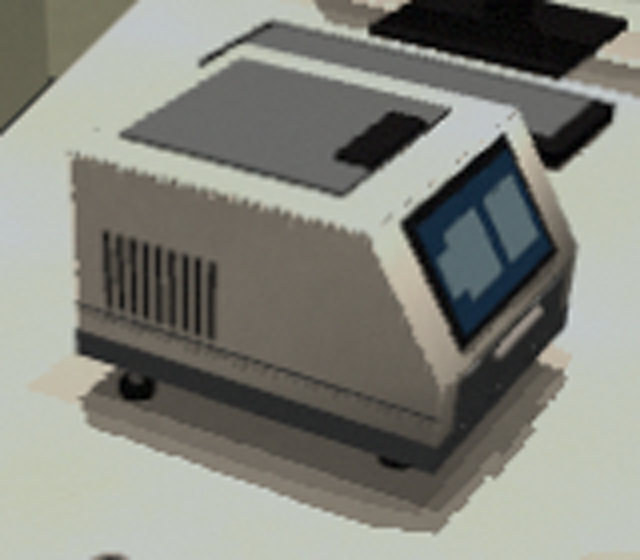

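View pics/mach_top.png

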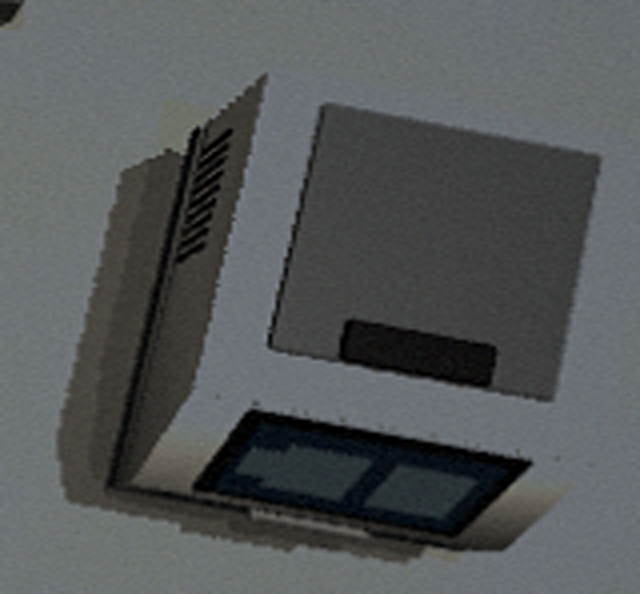

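View pics/crop_g.png

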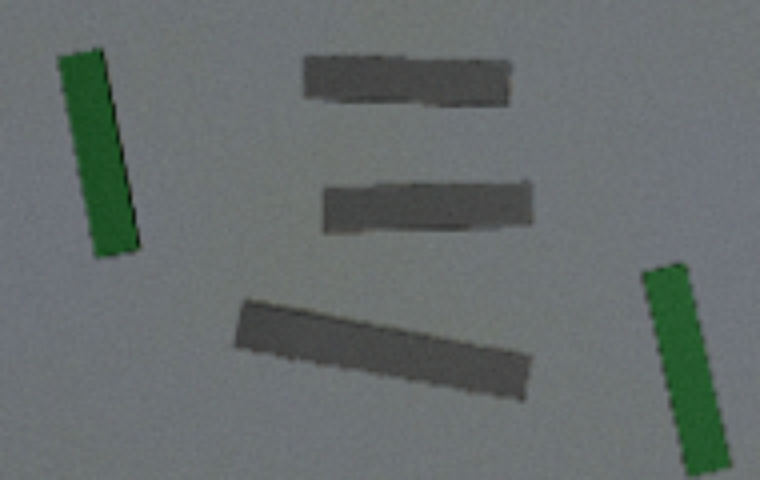

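```bash
cat > m2.py <<'E'
from h import *
t=load('top'); s=load('side')
print('T FLbot',onplane(t,[[340+108/4,80+487/3.3],[340+500/4,80+550/3.3]],34).round(1).tolist(),'BLtop',onplane(t,[[340+267/4,80+75/3.3],[340+195/4,80+390/3.3]],234).round(1).tolist())
print('S BL,FL bot',onplane(s,[[230+78/4,60+355/4],[230+437/4,60+471/4]],34).round(1).tolist(),'top BL, FL, FR',onplane(s,[[230+72/4,60+155/4],[230+372/4,60+232/4],[230+518/4,60+108/4]],234).round(1).tolist())
for n,d in(('t',t),('s',s)):
    z=d['z_map']; print(n,(z==0).mean())
    ys,xs=np.nonzero(z>0); Q=depthpts(d,np.c_[xs,ys])
    k=(Q[:,0]>380)&(Q[:,0]<900)&(Q[:,1]>-420)&(Q[:,1]<60)&(Q[:,2]>50)&(Q[:,2]<260)
    Q=Q[k]; T=Q[Q[:,2]>226]; print(len(T),T[:,2].mean())
    T=T[np.abs(T[:,2]-np.median(T[:,2]))<4]
    rc=cv2.minAreaRect(T[:,:2].astype(np.float32)); print(n,'top',rc,cv2.boxPoints(rc).round(1).tolist())
    np.save('/tmp/Q'+n,Q)
# strips/wedge using valid depth
g=t['image'].astype(int).sum(2)/3
for (x,y) in((212,200),(217,232),(205,267)):
  pass
z=t['z_map']; P=[(178+i,262+round(i*.19)) for i in range(0,62,4)]
P=[p for p in P if z[p[1],p[0]]>0]
print('wedge profile',depthpts(t,P)[:,1:].round(0).tolist())
E
python3 m2.py
```

```text
T FLbot [[507.5, -125.7, 34.0], [448.3, -389.0, 34.0]] BLtop [[780.2, -184.4, 234.0], [564.7, -130.5, 234.0]]
S BL,FL bot [[797.3, -194.5, 34.0], [506.2, -127.6, 34.0]] top BL, FL, FR [[762.5, -116.6, 234.0], [553.9, -71.9, 234.0], [500.1, -288.0, 234.0]]
t 0.003903061224489796
0 nan
t top ((0.0, 0.0), (0.0, 0.0), 0.0) [[0.0, 0.0], [0.0, 0.0], [0.0, 0.0], [0.0, 0.0]]
s 0.003907312925170068
0 nan
s top ((0.0, 0.0), (0.0, 0.0), 0.0) [[0.0, 0.0], [0.0, 0.0], [0.0, 0.0], [0.0, 0.0]]
wedge profile [[379.0, 14.0], [368.0, 17.0], [358.0, 14.0], [347.0, 15.0], [337.0, 13.0], [326.0, 12.0], [316.0, 10.0], [306.0, 7.0], [295.0, 8.0], [285.0, 7.0], [274.0, 9.0], [264.0, 5.0], [253.0, 6.0], [243.0, 3.0], [232.0, -2.0], [221.0, 1.0]]m2.py:9: RuntimeWarning: Mean of empty slice.
  Q=Q[k]; T=Q[Q[:,2]>226]; print(len(T),T[:,2].mean())
  ret = ret.dtype.type(ret / rcount)
  return _methods._mean(a, axis=axis, dtype=dtype,
```

```bash
cat > m3.py <<'E'
from h import *
t=load('top'); s=load('side')
print('BLtop,FLtop',onplane(t,[[340+267/4,80+75/3.3],[340+195/4,80+390/3.3]],200).round(1).tolist())
print('S top BL, FL, FR',onplane(s,[[230+72/4,60+155/4],[230+372/4,60+232/4],[230+518/4,60+108/4]],200).round(1).tolist())
for n,d in(('t',t),('s',s)):
    z=d['z_map']
    ys,xs=np.nonzero(z>0); Q=depthpts(d,np.c_[xs,ys])
    k=(Q[:,0]>380)&(Q[:,0]<900)&(Q[:,1]>-420)&(Q[:,1]<60)&(Q[:,2]>185)&(Q[:,2]<225)
    T=Q[k]; print(len(T),np.median(T[:,2]))
    rc=cv2.minAreaRect(T[:,:2].astype(np.float32)); print(n,'top',rc,cv2.boxPoints(rc).round(1).tolist())
yaw=np.radians(-13.0); ex=np.array([np.cos(yaw),np.sin(yaw)]); ey=np.array([-ex[1],ex[0]])
FL=np.array([507.,-126.5])
def M(x,y,z): return np.r_[FL+ex*(x+150)+ey*(y-120),z]
for n,d in(('top',t),('side',s)):
    im=d['image'][:,:,::-1].copy(); S=4
    a,b,c,e=(340,80,500,230+30) if n=='top' else (230,60,390,200)
    big=cv2.resize(im[b:e,a:c],None,fx=S,fy=S,interpolation=0)
    def L(P,col):
        q=((proj(d,P)+.5-[a,b])*S).round().astype(int); cv2.polylines(big,[q.reshape(-1,1,2)],True,col,1)
    L([M(-150,-120,34),M(150,-120,34),M(150,120,34),M(-150,120,34)],(0,0,255))
    L([M(-150,-120,0),M(150,-120,0),M(150,120,0),M(-150,120,0)],(0,255,255))
    L([M(150,-120,200),M(150,120,200),M(0,120,200),M(0,-120,200)],(0,255,0))
    th=np.linspace(0,6.28,40)
    if n=='side':
      for h in(13,17,21): L([M(-112+15*np.cos(q),96+15*np.sin(q),h) for q in th],(255,0,255-h*0))
      L([M(112+15*np.cos(q),96+15*np.sin(q),0) for q in th],(255,128,0))
    cv2.imwrite(f'pics/ov_{n}.png',big[-600:])
E
python3 m3.py
```

```text
BLtop,FLtop [[791.8, -196.3, 200.0], [568.1, -140.4, 200.0]]
S top BL, FL, FR [[791.3, -186.9, 200.0], [566.9, -138.8, 200.0], [509.0, -371.3, 200.0]]
10884 201.32032835420478
t top ((647.9207153320312, -282.593994140625), (242.37672424316406, 256.7426452636719), 75.87422943115234) [[493.8999938964844, -368.79998779296875], [742.7999877929688, -431.3999938964844], [802.0, -196.39999389648438], [553.0, -133.6999969482422]]
3592 201.83969607048647
s top ((648.4614868164062, -281.45654296875), (249.07044982910156, 256.3900451660156), 75.77967071533203) [[493.6000061035156, -370.70001220703125], [742.0999755859375, -433.70001220703125], [803.2999877929688, -192.1999969482422], [554.7999877929688, -129.1999969482422]]
```

View pics/ov_side.png

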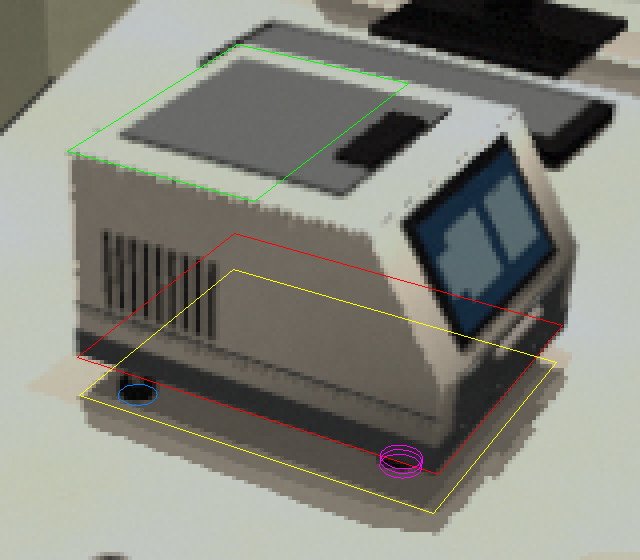

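View pics/ov_top.png

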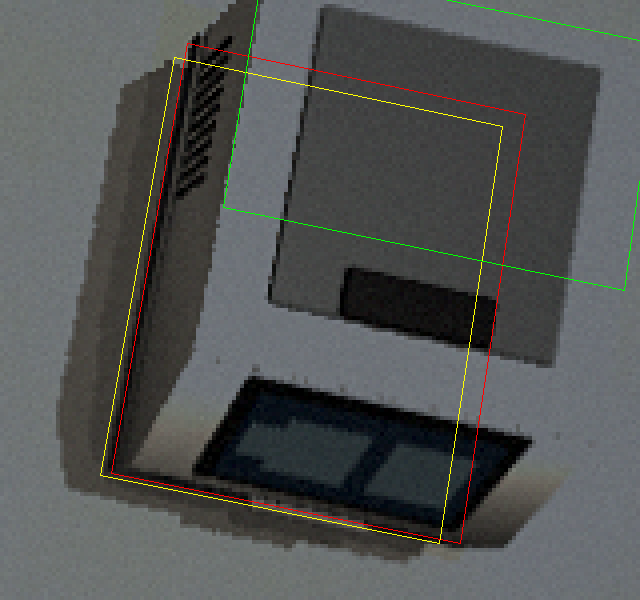

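Run:
```python
from h import *
t=load('top'); s=load('side')
def crop(d,a,b,w): 
    c=d['image'][b:b+w,a:a+w,::-1]; c=cv2.convertScaleAbs(c,alpha=1.8,beta=10); return cv2.resize(c,(390,290) if 0 else (300,300),interpolation=0)
top=np.hstack([crop(t,355,212,30),crop(t,395,92,30)]); bot=np.hstack([crop(s,322,160,30),crop(s,240,135,30)])
cv2.imwrite('pics/corn.png',np.vstack([top,bot]))
```

```text
(no output)
```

View pics/corn.png

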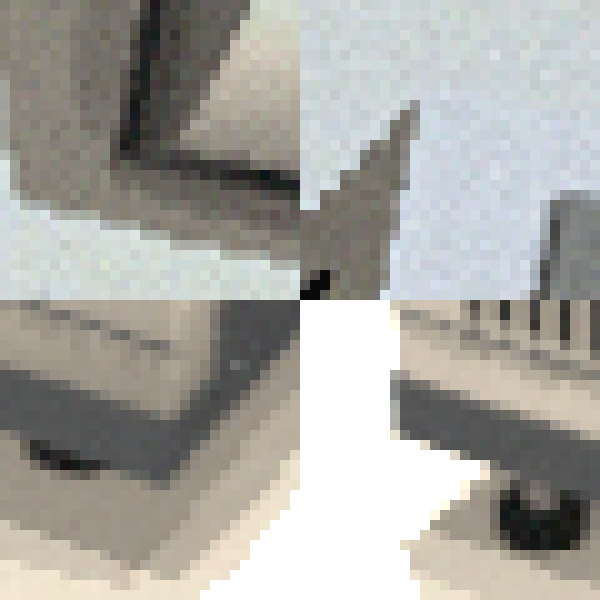

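```bash
cat > m4.py <<'E'
from h import *
from scipy.optimize import least_squares
t=load('top'); s=load('side')
def M(p,X): 
    c,k=np.cos(p[2]),np.sin(p[2]); X=np.asarray(X,float)
    return np.array([p[0]+c*X[0]-k*X[1],p[1]+k*X[0]+c*X[1],X[2]])
obs=[(t,(-150,120,34),(366.3,227.3)),(t,(150,120,200),(406.5,101.5)),(s,(-150,120,34),(338.3,178.3)),(s,(150,120,34),(248.7,148.3)),(s,(150,120,200),(230+72/4-.3,60+153/4-.3))]
f=lambda p:np.concatenate([proj(d,M(p,X))[0]-u for d,X,u in obs])
q=least_squares(f,[620,-280,-.23],x_scale=[1,1,.01],loss='soft_l1'); p=q.x
print('machine',p[:2].round(1),np.degrees(p[2]).round(2)); print(f(p).reshape(-1,2).round(2).tolist())
print('foot',M(p,(-112,96,0)).round(1), 'ey',[-np.sin(p[2]).round(3),np.cos(p[2]).round(3)])
th=np.linspace(0,2*np.pi,100)
for h in (0,13,15,17,19,21):
    e=np.array([proj(s,M(p,(-112+15*np.cos(a),96+15*np.sin(a),h)))[0] for a in th]); print(h,'foot lowest row',e[:,1].max().round(2),'at col',e[e[:,1].argmax(),0].round(1),'cols',e[:,0].min().round(1),e[:,0].max().round(1))
e=np.array([proj(s,M(p,(112+15*np.cos(a),96+15*np.sin(a),0)))[0] for a in th]); print('goodfoot lowest',e[:,1].max().round(2),e[:,0].mean())
np.save('mach.npy',p)
E
python3 m4.py
```

```text
machine [ 623.2 -276.2] -14.04
[[-0.17, 0.54], [0.03, -1.27], [0.45, 0.24], [0.82, 0.15], [-0.68, -0.82]]
foot [ 537.9 -155.9    0. ] ey [np.float64(0.243), np.float64(0.97)]
0 foot lowest row 183.15 at col 330.0 cols 324.1 334.5
13 foot lowest row 179.43 at col 330.3 cols 324.4 334.9
15 foot lowest row 178.85 at col 330.4 cols 324.5 334.9
17 foot lowest row 178.27 at col 330.4 cols 324.5 335.0
19 foot lowest row 177.69 at col 330.5 cols 324.6 335.1
21 foot lowest row 177.11 at col 330.6 cols 324.6 335.1
goodfoot lowest 160.54 264.4462521164904
```

```bash
cat > g.py <<'E'
from h import *
from scipy.spatial.transform import Rotation as R
def goal(pos,ydir_deg,tilt,flip=1):
    # ydir_deg: world heading of strip outer direction; fingers lean toward -ydir
    a=np.radians(ydir_deg); ey=np.array([np.cos(a),np.sin(a),0]); ex=np.array([ey[1],-ey[0],0])
    xt=-ey*np.sin(tilt)-np.array([0,0,np.cos(tilt)]); zt=ex*flip; yt=np.cross(zt,xt)
    return np.array(pos,float),R.from_matrix(np.c_[xt,yt,zt])
def show(cur_p,cur_R,g):
    rv=(g[1]*cur_R.inv()).as_rotvec(); print('shift',(g[0]-cur_p).round(1),'rv',rv.round(3),'deg',np.degrees(np.linalg.norm(rv)).round(1)); return rv
def now():
    st=r.read_state(); return np.array(st['ee_pos']),R.from_quat(st['eef_rot']),st
E
python3 - <<'E'
from g import *
p,q,st=now(); print(p,q.as_matrix().round(3).tolist())
for f in(1,-1): show(p,q,goal([509.6,334,150],90.2,.1,f))
t=load('top')
for n,px in dict(spanner=[313,163],tip=[249,130],jar=[193,150],green=[286,296],g2=[276,248]).items(): print(n,onplane(t,[px],5).round(0))
E
```

```text
[ 138.80124856 -505.92148055  230.7398387 ] [[-0.0, 0.964, 0.265], [0.001, 0.265, -0.964], [-1.0, -0.0, -0.001]]
shift [370.8 839.9 -80.7] rv [-0.086  0.064  1.305] deg 75.0
shift [370.8 839.9 -80.7] rv [-0.071 -0.091 -1.833] deg 105.3
spanner [[691.   9.   5.]]
tip [[788. 183.   5.]]
jar [[735. 339.   5.]]
green [[332.  94.   5.]]
g2 [[461. 118.   5.]]
```

Emit:
move_arm(
  rows=[
    [[23, 52.5, -5, -0.005, 0.004, 0.082, 1], [23, 52.5, -5, -0.005, 0.004, 0.082, 1], [23, 52.5, -5, -0.005, 0.004, 0.082, 1], [23, 52.5, -5, -0.005, 0.004, 0.082, 1], [23, 52.5, -5, -0.005, 0.004, 0.082, 1], [23, 52.5, -5, -0.005, 0.004, 0.082, 1], [23, 52.5, -5, -0.005, 0.004, 0.082, 1], [23, 52.5, -5, -0.005, 0.004, 0.082, 1], [23, 52.5, -5, -0.005, 0.004, 0.082, 0.7], [23, 52.5, -5, -0.005, 0.004, 0.082, 0.7], [23, 52.5, -5, -0.005, 0.004, 0.082, 0.7], [23, 52.5, -5, -0.005, 0.004, 0.082, 0.7], [23, 52.5, -5, -0.005, 0.004, 0.082, 0.7], [23, 52.5, -5, -0.005, 0.004, 0.082, 0.7], [23, 52.5, -5, -0.005, 0.004, 0.082, 0.7], [23, 52.5, -5, -0.005, 0.004, 0.082, 0.7], [0, 0, 0, 0, 0, 0, 0.7], [0, 0, 0, 0, 0, 0, 0.7]],
  ],
  force=30,
)

```text
time: 2.35
ee_pos: [506.4, 333.5, 150.5]
eef_rot: [-0.038, 0.708, -0.03, 0.705]
force: [0.3, 0.0, -0.1]
grip_width: 0.702
```

Run:
```python
from g import *
p,q,st=now(); print(p,st['time'],st['grip_width'],st['force'],st['joint_positions'].round(2))
show(p,q,goal([509.6,334,30],90.2,.1,1))
```

```text
[506.35090387 333.46182148 150.48527868] 2.35 0.702026212533202 [ 0.2864727   0.00247238 -0.08240624] [ 0.62  0.46  0.1   1.27 -0.08  2.18]
shift [   3.2    0.5 -120.5] rv [-0.004 -0.004 -0.006] deg 0.5
```

Emit:
move_arm(
  rows=[
    [[1, 0.2, -40, -0.001, -0.001, -0.002, 0.6], [1, 0.2, -40, -0.001, -0.001, -0.002, 0.6], [1, 0.1, -40, -0.002, -0.002, -0.002, 0.6], [0, 0, 0, 0, 0, 0, 0.6], [0, 0, 0, 0, 0, 0, 0.6]],
  ],
)

```text
time: 2.98
ee_pos: [510.4, 334.0, 33.1]
eef_rot: [-0.036, 0.705, -0.034, 0.707]
force: [-0.2, -0.7, -0.5]
grip_width: 0.601
```

Run:
```python
from g import *
a=cap('top');b=cap('side')
A=cv2.resize(a['image'][180:280,150:270,::-1],(400,333)); B=cv2.resize(b['image'][240:360,200:344,::-1],(400,333))
cv2.imwrite('pics/gr1.png',np.hstack([A,B]))
p,q,st=now();print(p)
```

```text
[510.94236568 334.61409167  33.51767752]
```

View pics/gr1.png

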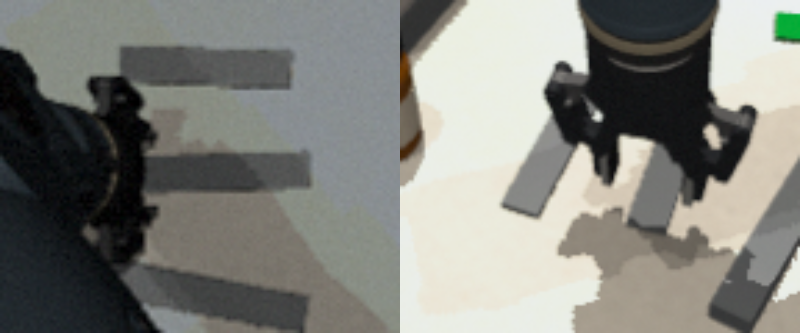

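The fingers straddle the strip's outer end: left crop (125,165), right crop (650,200). I'll descend next.

Emit:
move_arm(
  rows=[
    [[0, 0, -15, 0, 0, 0, 0.6], [0, 0, -8, 0, 0, 0, 0.6], [0, 0, -3, 0, 0, 0, 0.6], [0, 0, -2, 0, 0, 0, 0.6], [0, 0, 0, 0, 0, 0, 0.6]],
  ],
)

```text
time: 3.7
ee_pos: [509.9, 334.3, 3.2]
eef_rot: [-0.036, 0.706, -0.034, 0.707]
force: [0.1, 0.1, 0.7]
grip_width: 0.602
```

Run:
```python
from g import *
p,q,st=now();print(p,st['force'])
```

```text
[509.89661665 334.29245591   3.19194103] [0.13542635 0.07653166 0.74294055]
```

Next I'll close on the strip and lift it slightly.

Emit:
move_arm(
  rows=[
    [[0, 0, 0, 0, 0, 0, 0.3], [0, 0, 0, 0, 0, 0, 0.2], [0, 0, 0, 0, 0, 0, 0.2], [0, 0, 0, 0, 0, 0, 0.2], [0, 0, 0, 0, 0, 0, 0.2]],
  ],
  force=40,
)

```text
time: 4.32
ee_pos: [510.1, 334.4, 3.7]
eef_rot: [-0.036, 0.706, -0.034, 0.707]
force: [-0.4, 0.4, 6.5]
grip_width: 0.322
```

Emit:
move_arm(
  rows=[
    [[0, 0, 10, 0, 0, 0, 0.2], [0, 0, 25, 0, 0, 0, 0.2], [0, 0, 25, 0, 0, 0, 0.2], [0, 0, 0, 0, 0, 0, 0.2], [0, 0, 0, 0, 0, 0, 0.2]],
  ],
)

```text
time: 4.95
ee_pos: [509.7, 334.1, 62.8]
eef_rot: [-0.037, 0.706, -0.034, 0.707]
force: [-0.2, 0.2, -0.9]
grip_width: 0.326
```

Run:
```python
from g import *
a=cap('top');b=cap('side')
A=cv2.resize(a['image'][180:280,150:270,::-1],(400,333)); B=cv2.resize(b['image'][220:340,200:344,::-1],(400,333))
cv2.imwrite('pics/gr2.png',np.hstack([A,B]))
p,q,st=now();print(p,st['grip_width'],st['force'])
```

```text
[509.3429997  333.86671594  62.26517322] 0.3177943162081387 [ 0.03059985 -0.50334335  0.34897576]
```

View pics/gr2.png

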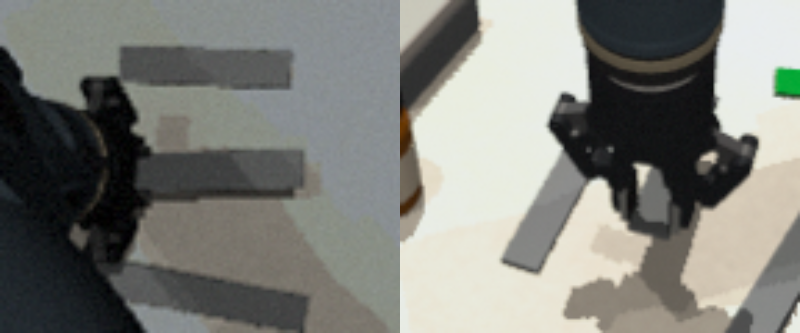

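```bash
cat > ms.py <<'E'
from g import *
import sys
def strip(d,box,z,thr=0.8,need=100):
    x0,y0,x1,y1=box; im=d['image'].astype(int); g=im.sum(2)/3; sub=g[y0:y1,x0:x1]
    m=np.zeros(g.shape,np.uint8); m[y0:y1,x0:x1]=(sub>55)&(sub<88); m=cv2.morphologyEx(m,cv2.MORPH_OPEN,np.ones((3,3),np.uint8))
    cs,_=cv2.findContours(m,0,1); c=max(cs,key=cv2.contourArea); b=cv2.boxPoints(cv2.minAreaRect(c))
    return b,onplane(d,b,z)
E
python3 - <<'E'
from ms import *
d=load('top'); b,P=strip(d,(195,222,250,242),64); print(b.round(1).tolist(),P.round(1).tolist())
b,P=strip(d,(195,195,250,210),6); print(P.round(1).tolist())
print(d['image'][230,200:244].sum(1)//3)
E
```

```text
[[194.6999969482422, 225.5], [239.8000030517578, 224.1999969482422], [240.10000610351562, 235.89999389648438], [195.0, 237.1999969482422]] [[524.8, 324.6, 64.0], [524.8, 209.3, 64.0], [494.7, 209.1, 64.0], [494.8, 324.1, 64.0]]
[[610.2, 333.8, 6.0], [608.9, 284.9, 6.0], [581.5, 285.2, 6.0], [582.8, 334.0, 6.0]]
[ 64  58  64  60  63  66  64  59  64  62  65  61  62  66  62  60  65  61
  61  60  62  67  82  83  84  82  81  83  85  81  83  83  86  81  87  83
  85  85  89  90  84 107 122 129]
```

Emit:
move_arm(
  rows=[
    [[9.2, -38.9, 0, 0, 0, -0.0306, 0.2], [9.2, -38.9, 0, 0, 0, -0.0306, 0.2], [9.2, -38.9, 0, 0, 0, -0.0306, 0.2], [9.2, -38.9, 0, 0, 0, -0.0306, 0.2], [9.1, -38.9, 0, 0, 0, -0.0306, 0.2], [9.1, -38.9, 0, 0, 0, -0.0306, 0.2], [9.1, -38.8, -20, 0, 0, -0.0306, 0.2], [9.1, -38.8, -20, 0, 0, -0.0306, 0.2], [0, 0, -10, 0, 0, 0, 0.2], [0, 0, 0, 0, 0, 0, 0.2], [0, 0, 0, 0, 0, 0, 0.2]],
  ],
)

```text
time: 6.42
ee_pos: [583.1, 24.3, 13.5]
eef_rot: [0.05, 0.705, -0.119, 0.697]
force: [-0.9, -0.3, -0.6]
grip_width: 0.326
```

Run:
```python
from ms import *
a=cap('top','in_t.png');b=cap('side','in_s.png')
A=cv2.resize(a['image'][160:270,270:402,::-1],(400,333)); B=cv2.resize(b['image'][130:250,260:404,::-1],(400,333))
cv2.imwrite('pics/in1.png',np.hstack([A,B]))
p,q,st=now();print(p,st['time'],st['grip_width'],st['force'],np.degrees(np.arctan2(*q.as_matrix()[[1,0],2])))
show(p,q,goal([582.7,23,12],75.96,.1))
```

```text
[583.3664508   24.29928436  13.84527147] 6.525 0.32194370766342856 [-0.42326253  0.22590717  0.16591231] -13.71120533264544
shift [-0.7 -1.3 -1.8] rv [-0.001  0.002 -0.006] deg 0.4
```

View pics/in1.png

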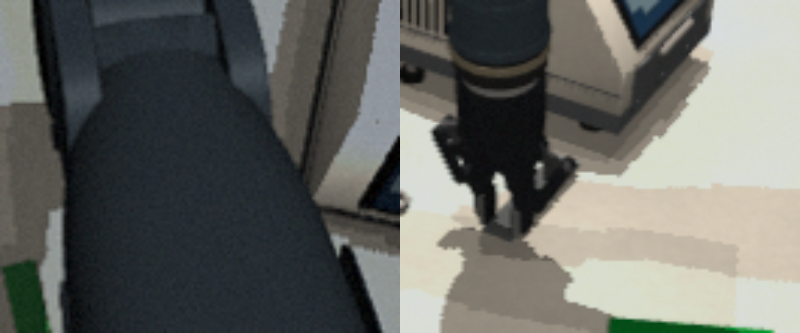

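Side crop: the strip is held level, its inner end is at (575,165), and it points at the foot at (590,125). I'll lower it and slide it in.

Emit:
move_arm(
  rows=[
    [[0, 0, -5, 0, 0, -0.005, 0.2], [0, 0, -3.5, 0, 0, 0, 0.2], [-2.9, -11.5, 0, 0, 0, 0, 0.2], [-2.9, -11.5, 0, 0, 0, 0, 0.2], [-2.9, -11.5, 0, 0, 0, 0, 0.2], [-2.9, -11.5, 0, 0, 0, 0, 0.2], [0, 0, 0, 0, 0, 0, 0.2]],
  ],
)

```text
time: 7.4
ee_pos: [571.2, -23.8, 4.9]
eef_rot: [0.052, 0.705, -0.122, 0.697]
force: [0.9, -0.4, 0.2]
grip_width: 0.32
```

Run:
```python
from ms import *
b=cap('side')
B=cv2.resize(b['image'][120:240,250:394,::-1],(720,600),interpolation=2)
cv2.imwrite('pics/in2.png',B)
p,q,st=now();print(p,st['time'],st['grip_width'],st['force'])
show(p,q,goal([554.3,-90.5,5],75.96,.1))
```

```text
[571.44629214 -23.31829119   4.87764034] 7.45 0.3243585615624658 [0.32857764 0.55115781 0.39149208]
shift [-17.1 -67.2   0.1] rv [-0.001  0.001  0.002] deg 0.1
```

View pics/in2.png

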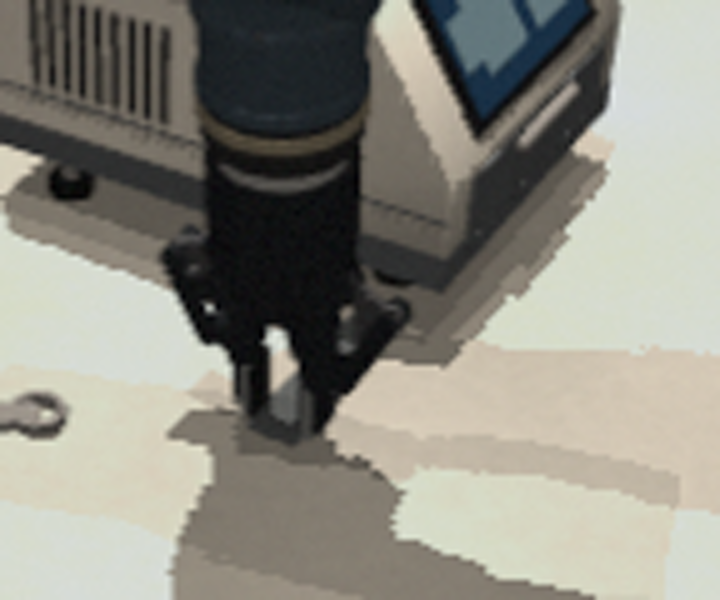

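Emit:
move_arm(
  rows=[
    [[-2.7, -10.5, 0, 0, 0, 0, 0.2], [-2.7, -10.5, 0, 0, 0, 0, 0.2], [-2.7, -10.5, 0, 0, 0, 0, 0.2], [-2.7, -10.5, 0, 0, 0, 0, 0.2], [0, 0, 0, 0, 0, 0, 0.2]],
  ],
)

```text
time: 8.07
ee_pos: [560.4, -65.7, 4.8]
eef_rot: [0.052, 0.705, -0.122, 0.697]
force: [-0.3, 0.3, -1.0]
grip_width: 0.323
```

Emit:
move_arm(
  rows=[
    [[-2.7, -10.5, 0, 0, 0, 0, 0.2], [-2.7, -10.8, 0, 0, 0, 0, 0.2], [0, 0, 0, 0, 0, 0, 0.2], [0, 0, -1.2, 0, 0, 0, 0.2], [0, 0, 0, 0, 0, 0, 0.2]],
  ],
)

```text
time: 8.7
ee_pos: [555.5, -86.1, 3.8]
eef_rot: [0.052, 0.705, -0.122, 0.697]
force: [-0.5, -0.6, 1.7]
grip_width: 0.323
```

Run:
```python
from ms import *
b=cap('side')
B=cv2.resize(b['image'][120:240,250:394,::-1],(720,600),interpolation=2)
cv2.imwrite('pics/in3.png',B)
p,q,st=now();print(p,st['time'],st['grip_width'],st['force'])
show(p,q,goal([554.3,-90.5,5],75.96,.1))
```

```text
[555.47889961 -86.05116389   3.77678981] 8.75 0.32124146183239644 [-1.34880666 -1.81882257  3.10967312]
shift [-1.2 -4.4  1.2] rv [0.    0.002 0.001] deg 0.1
```

View pics/in3.png

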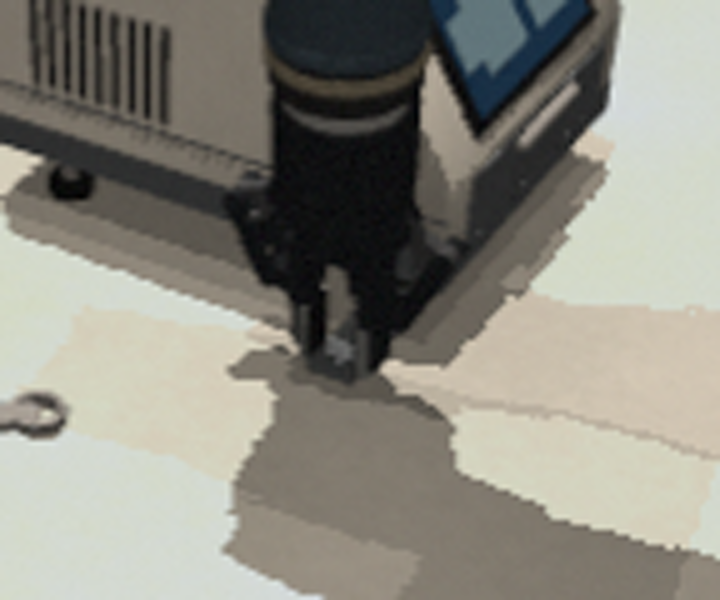

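Emit:
move_arm(
  rows=[
    [[0, 0, 0, 0, 0, 0, 0.45], [0, 0, 0, 0, 0, 0, 0.6], [0, 0, 0, 0, 0, 0, 0.6], [0, 0, 10, 0, 0, 0, 0.6], [1.5, 6, 20, 0, 0, 0, 0.6], [5, 20, 30, 0, 0, 0, 0.6], [7, 28, 40, 0, 0, 0, 0.6], [-10, 55, 0, 0, 0, 0, 0.6], [-10, 55, 0, 0, 0, 0, 0.6], [-10, 55, 0, 0, 0, 0, 0.6], [0, 0, 0, 0, 0, 0, 0.6]],
  ],
)

```text
time: 10.12
ee_pos: [538.3, 136.4, 104.3]
eef_rot: [0.05, 0.705, -0.12, 0.698]
force: [-1.1, -0.7, -0.3]
grip_width: 0.597
```

Run:
```python
from ms import *
a=cap('top');b=cap('side')
A=cv2.resize(a['image'][180:260,330:400,::-1],(394,450),interpolation=2);B=cv2.resize(b['image'][135:225,270:350,::-1],(400,450),interpolation=2)
cv2.imwrite('pics/in4.png',np.hstack([A,B]))
p,q,st=now();print(p,st['time'],st['grip_width'],st['force'])
```

```text
[538.79845753 133.42874853 104.09819667] 10.225 0.5993175859359635 [-0.23784684  0.16738553  0.05989384]
```

View pics/in4.png

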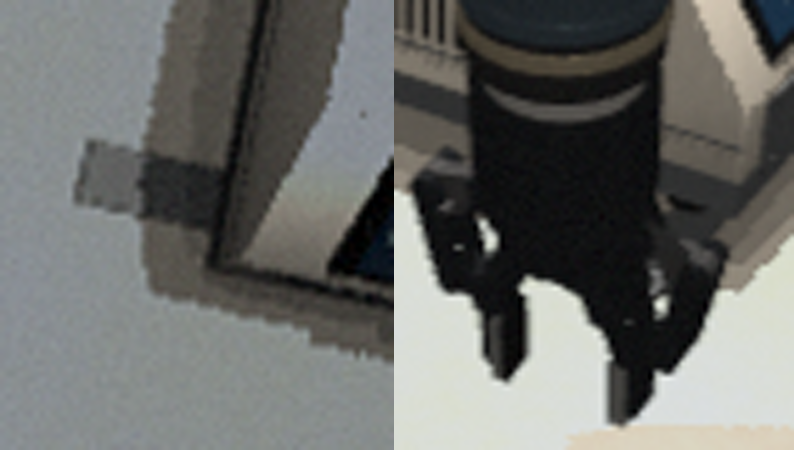

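Top crop: the strip sticks out of the machine's left side, with its outer end at (80,170) and meeting the side at (225,195). I'll check it in the machine frame.

Run:
```python
from ms import *
a=load('top'); p=np.load('mach.npy')
c=[(88,140),(75,203),(215,227),(238,166)]
px=[(330+x/5.63-.5,180+y/5.625-.5) for x,y in c]
P=onplane(a,px,6.)
k=np.array([[np.cos(p[2]),-np.sin(p[2])],[np.sin(p[2]),np.cos(p[2])]])
print(P.round(1)[:,:2].tolist(),((P[:,:2]-p[:2])@k).round(1).tolist())
q,R_,st=now(); show(q,R_,goal([436,395,100],77.1,.35))
d=load('top')
```

```text
[[573.4, -75.0], [542.9, -67.3], [529.3, -135.2], [558.7, -148.0]] [[-97.1, 183.1], [-128.6, 183.1], [-125.4, 114.0], [-93.7, 108.7]]
shift [-102.8  261.6   -4.1] rv [-0.243  0.06   0.019] deg 14.4
```

Run:
```python
from ms import *
q,R_,st=now(); show(q,R_,goal([433,387,60],77.2,.25))
```

```text
shift [-105.8  253.6  -44.1] rv [-0.146  0.037  0.021] deg 8.7
```

Emit:
move_arm(
  rows=[
    [[-17.6, 42.2, 0, -0.0245, 0.006, 0.0035, 0.6], [-17.6, 42.2, 0, -0.0245, 0.006, 0.0035, 0.6], [-17.6, 42.2, 0, -0.0245, 0.006, 0.0035, 0.6], [-17.6, 42.2, -10, -0.0245, 0.006, 0.0035, 0.6], [-17.7, 42.4, -15, -0.0245, 0.006, 0.0035, 0.6], [-17.7, 42.4, -19, -0.0245, 0.006, 0.0035, 0.6], [0, 0, 0, 0, 0, 0, 0.6], [0, 0, -25, 0, 0, 0, 0.6], [0, 0, 0, 0, 0, 0, 0.6], [0, 0, 0, 0, 0, 0, 0.6]],
  ],
)

```text
time: 11.48
ee_pos: [434.0, 385.6, 35.6]
eef_rot: [-0.008, 0.707, -0.167, 0.687]
force: [-0.1, -0.2, 0.4]
grip_width: 0.599
```

Run:
```python
from ms import *
a=cap('top');b=cap('side')
A=cv2.resize(a['image'][220:300,150:270,::-1],(400,333)); B=cv2.resize(b['image'][240:380,260:428,::-1],(400,333))
cv2.imwrite('pics/w1.png',np.hstack([A,B]))
q,R_,st=now(); print(q,st['time']);show(q,R_,goal([433,387,30],77.2,.25))
```

```text
[433.89700348 386.20222369  35.76128211] 11.575
shift [-0.9  0.8 -5.8] rv [-0.     0.001  0.003] deg 0.2
```

View pics/w1.png

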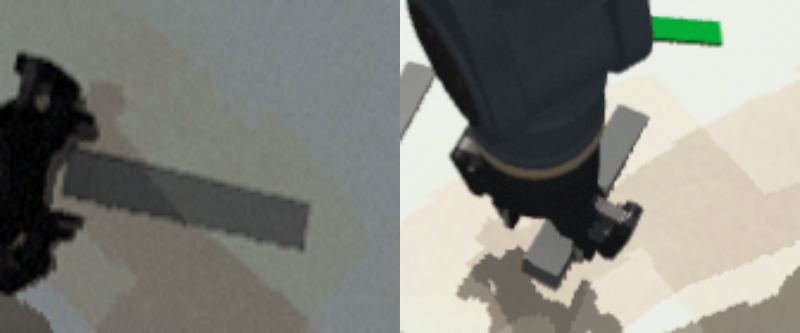

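The fingers straddle the wedge's thick tail: right crop (550,250), left crop (70,180). I'll descend and close.

Emit:
move_arm(
  rows=[
    [[-0.5, 0.5, -15, 0, 0, 0, 0.6], [0, 0, -10, 0, 0, 0, 0.6], [0, 0, -5.5, 0, 0, 0, 0.6], [0, 0, 0, 0, 0, 0, 0.6], [0, 0, 0, 0, 0, 0, 0.4], [0, 0, 0, 0, 0, 0, 0.2], [0, 0, 0, 0, 0, 0, 0.2], [0, 0, 0, 0, 0, 0, 0.2], [0, 0, 0, 0, 0, 0, 0.2]],
  ],
  force=80,
)

```text
time: 12.7
ee_pos: [432.8, 387.4, 4.7]
eef_rot: [-0.009, 0.707, -0.166, 0.688]
force: [-0.5, 0.8, 5.8]
grip_width: 0.323
```

Emit:
move_arm(
  rows=[
    [[0, 0, 10, 0, 0, 0, 0.2], [0, 0, 25, 0, 0, 0, 0.2], [0, 0, 25, 0, 0, 0, 0.2], [0, 0, 0, 0, 0, 0, 0.2], [0, 0, 0, 0, 0, 0, 0.2]],
  ],
)

```text
time: 13.32
ee_pos: [432.4, 386.9, 63.6]
eef_rot: [-0.009, 0.707, -0.167, 0.687]
force: [-0.3, -0.5, -1.2]
grip_width: 0.323
```

Run:
```python
from ms import *
a=cap('top');b=cap('side')
A=cv2.resize(a['image'][220:300,150:270,::-1],(400,333)); B=cv2.resize(b['image'][220:360,260:428,::-1],(400,333))
cv2.imwrite('pics/w2.png',np.hstack([A,B]))
q,R_,st=now(); print(q,st['time'],st['grip_width'],st['force'])
bx,P=strip(a,(172,245,250,290),66); print(bx.round(1).tolist(),P.round(1).tolist())
show(q,R_,goal([433,387,64],77.2,.25))
```

```text
[432.08808089 386.64613823  63.16822595] 13.425 0.3273881898643953 [ 0.11583805  0.60055167 -0.68046633]
[[181.6999969482422, 271.6000061035156], [184.60000610351562, 258.3999938964844], [240.8000030517578, 270.6000061035156], [237.89999389648438, 283.8999938964844]] [[408.8, 358.3, 66.0], [441.9, 350.7, 66.0], [407.0, 208.9, 66.0], [374.1, 216.9, 66.0]]
shift [0.9 0.4 0.8] rv [ 0.002 -0.001  0.001] deg 0.1
```

View pics/w2.png

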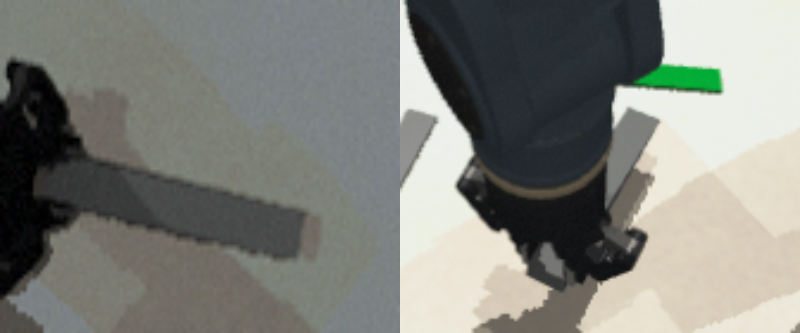

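Emit:
move_arm(
  rows=[
    [[23.2, -45.2, 0, 0, 0, -0.002, 0.2], [23.2, -45.2, 0, 0, 0, -0.002, 0.2], [23.2, -45.2, 0, 0, 0, -0.002, 0.2], [23.2, -45.2, 0, 0, 0, -0.002, 0.2], [23.2, -45.2, 0, 0, 0, -0.002, 0.2], [23.2, -45.3, 0, 0, 0, -0.002, 0.2], [23.2, -45.3, 0, 0, 0, 0, 0.2], [0, 0, -20, 0, 0, 0, 0.2], [0, 0, -20, 0, 0, 0, 0.2], [0, 0, 0, 0, 0, 0, 0.2], [0, 0, 0, 0, 0, 0, 0.2]],
  ],
)

```text
time: 14.8
ee_pos: [594.9, 70.6, 24.2]
eef_rot: [-0.005, 0.707, -0.171, 0.686]
force: [0.3, 0.1, 0.4]
grip_width: 0.329
```

Run:
```python
from ms import *
a=cap('top');b=cap('side')
A=cv2.resize(a['image'][175:255,330:400,::-1],(394,450),interpolation=2);B=cv2.resize(b['image'][140:240,270:360,::-1],(400,450),interpolation=2)
cv2.imwrite('pics/w3.png',np.hstack([A,B]))
q,R_,st=now(); print(q,st['time'],st['grip_width'],st['force'])
show(q,R_,goal([594.5,70.1,12],76.6,.25))
```

```text
[595.30519765  70.76991299  24.76770176] 14.9 0.3258850784798786 [-0.43349064  0.70579688 -0.04695208]
shift [ -0.8  -0.7 -12.8] rv [0.    0.001 0.002] deg 0.2
```

View pics/w3.png

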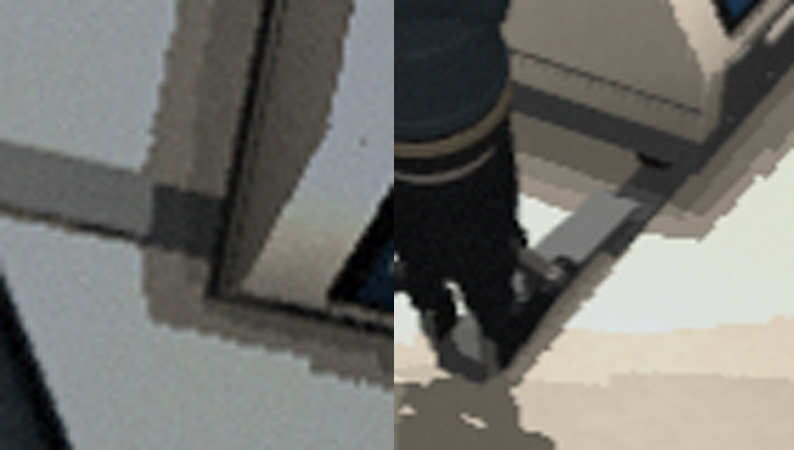

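Top crop: the wedge (0-150, 150-240) lies in line over the strip. Side crop: it points at the foot at (655,160). I'll lower it onto the strip.

Emit:
move_arm(
  rows=[
    [[-0.4, -0.4, -8, 0, 0, 0.001, 0.2], [0, 0, -4, 0, 0, 0, 0.2], [0, 0, -1, 0, 0, 0, 0.2], [0, 0, 0, 0, 0, 0, 0.2]],
  ],
)

```text
time: 15.4
ee_pos: [594.5, 70.1, 11.0]
eef_rot: [-0.005, 0.707, -0.17, 0.686]
force: [0.6, -0.7, -0.6]
grip_width: 0.324
```

Run:
```python
from ms import *
b=cap('side')
cv2.imwrite('pics/w4.png',cv2.resize(b['image'][150:240,270:390,::-1],(800,600),interpolation=2))
q,R_,st=now(); print(q,st['time'],st['grip_width'],st['force'],st['moment'])
```

```text
[594.54308084  70.08654565  11.11511815] 15.45 0.3315557727171339 [0.29083952 0.48623581 0.32866563] [ 0.26303597 -0.1078379   0.00494952]
```

View pics/w4.png

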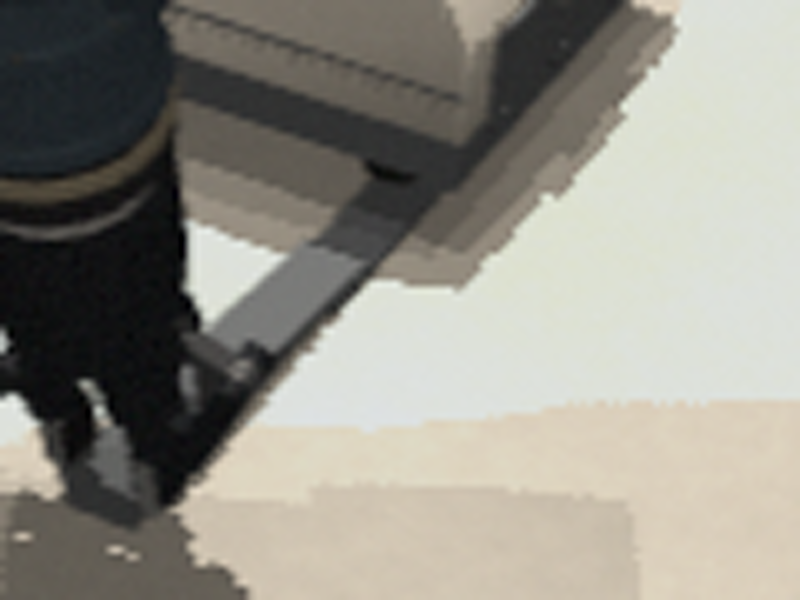

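Emit:
move_arm(
  rows=[
    [[-2.1, -8.5, 0, 0, 0, 0, 0.2], [-2.1, -8.5, 0, 0, 0, 0, 0.2], [-2.1, -8.5, 0, 0, 0, 0, 0.2], [-2.1, -8.5, 0, 0, 0, 0, 0.2], [-2.1, -8.5, 0, 0, 0, 0, 0.2], [-2.1, -8.5, 0, 0, 0, 0, 0.2], [-2.1, -8.5, 0, 0, 0, 0, 0.2], [-2.1, -8.5, 0, 0, 0, 0, 0.2], [0, 0, 0, 0, 0, 0, 0.2]],
  ],
)

```text
time: 16.58
ee_pos: [577.5, 1.4, 11.1]
eef_rot: [-0.005, 0.707, -0.171, 0.686]
force: [0.5, 0.4, -0.3]
grip_width: 0.325
```

Run:
```python
from ms import *
b=cap('side')
cv2.imwrite('pics/w5.png',cv2.resize(b['image'][150:240,270:390,::-1],(800,600),interpolation=2))
q,R_,st=now(); print(q,st['time'],st['grip_width'],st['force'],st['moment'])
```

```text
[577.66081766   1.8180511   11.1074443 ] 16.625 0.32413563783754024 [-0.50500234 -0.01428519 -0.97820554] [ 0.27272643 -0.08428261 -0.03757847]
```

View pics/w5.png

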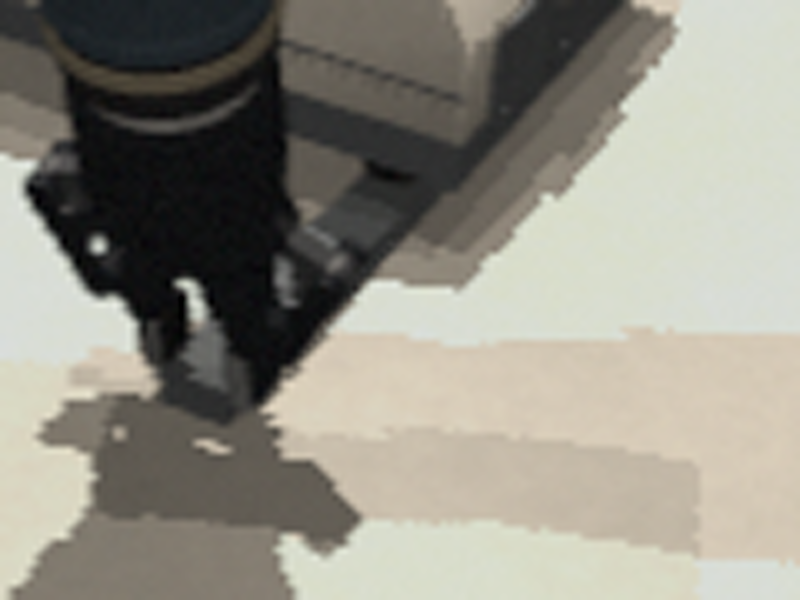

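Emit:
move_arm(
  rows=[
    [[-1.2, -4.85, -0.3, 0, 0, 0, 0.2], [-1.2, -4.85, 0, 0, 0, 0, 0.2], [-1.2, -4.85, 0, 0, 0, 0, 0.2], [-1.2, -4.85, 0, 0, 0, 0, 0.2], [0, 0, 0, 0, 0, 0, 0.2]],
  ],
)

```text
time: 17.25
ee_pos: [572.8, -17.7, 10.8]
eef_rot: [-0.005, 0.707, -0.17, 0.686]
force: [0.9, 0.0, -1.4]
grip_width: 0.328
```

Emit:
move_arm(
  rows=[
    [[-1.2, -4.85, 0, 0, 0, 0, 0.2], [-1.2, -4.85, 0, 0, 0, 0, 0.2], [-1.2, -4.85, 0, 0, 0, 0, 0.2], [0, 0, 0, 0, 0, 0, 0.2]],
  ],
)

```text
time: 17.75
ee_pos: [569.1, -32.3, 10.8]
eef_rot: [-0.005, 0.707, -0.17, 0.686]
force: [0.4, -0.0, -0.0]
grip_width: 0.326
```

Emit:
move_arm(
  rows=[
    [[-1.2, -4.85, 0, 0, 0, 0, 0.2], [-1.2, -4.85, 0, 0, 0, 0, 0.2], [0, 0, 0, 0, 0, 0, 0.2]],
  ],
)

```text
time: 18.12
ee_pos: [566.7, -42.0, 10.8]
eef_rot: [-0.005, 0.707, -0.17, 0.686]
force: [-0.2, 0.3, -0.5]
grip_width: 0.327
```

Emit:
move_arm(
  rows=[
    [[-1.2, -4.85, 0, 0, 0, 0, 0.2], [-1.2, -4.85, 0, 0, 0, 0, 0.2], [0, 0, 0, 0, 0, 0, 0.2]],
  ],
)

```text
time: 18.5
ee_pos: [564.3, -51.7, 10.8]
eef_rot: [-0.005, 0.707, -0.17, 0.686]
force: [0.3, -0.0, -1.2]
grip_width: 0.325
```

Emit:
move_arm(
  rows=[
    [[-1.2, -4.85, 0, 0, 0, 0, 0.2], [0, 0, 0, 0, 0, 0, 0.2]],
  ],
)

```text
time: 18.75
ee_pos: [563.2, -56.4, 10.8]
eef_rot: [-0.005, 0.707, -0.17, 0.686]
force: [0.2, 0.0, -0.1]
grip_width: 0.323
```

Emit:
move_arm(
  rows=[
    [[-1.2, -4.85, 0, 0, 0, 0, 0.2], [0, 0, 0, 0, 0, 0, 0.2]],
  ],
)

```text
time: 19.0
ee_pos: [561.9, -61.3, 10.8]
eef_rot: [-0.005, 0.707, -0.17, 0.686]
force: [-0.1, -0.5, 0.0]
grip_width: 0.327
```

Emit:
move_arm(
  rows=[
    [[-1.2, -4.85, 0, 0, 0, 0, 0.2], [0, 0, 0, 0, 0, 0, 0.2]],
  ],
)

```text
time: 19.25
ee_pos: [560.7, -66.2, 10.8]
eef_rot: [-0.005, 0.707, -0.17, 0.686]
force: [-0.5, -0.6, -1.5]
grip_width: 0.324
```

Emit:
move_arm(
  rows=[
    [[-0.7, -2.9, 0, 0, 0, 0, 0.2], [0, 0, 0, 0, 0, 0, 0.2]],
  ],
)

```text
time: 19.5
ee_pos: [560.1, -68.9, 10.8]
eef_rot: [-0.005, 0.707, -0.17, 0.686]
force: [-0.5, -0.2, -0.1]
grip_width: 0.325
```

Emit:
move_arm(
  rows=[
    [[-0.7, -2.9, 0, 0, 0, 0, 0.2], [0, 0, 0, 0, 0, 0, 0.2]],
  ],
)

```text
time: 19.75
ee_pos: [559.4, -71.8, 10.8]
eef_rot: [-0.005, 0.707, -0.17, 0.686]
force: [-0.9, 0.4, -0.5]
grip_width: 0.325
```

Emit:
move_arm(
  rows=[
    [[-0.7, -2.9, 0, 0, 0, 0, 0.2], [0, 0, 0, 0, 0, 0, 0.2]],
  ],
)

```text
time: 20.0
ee_pos: [558.7, -74.7, 10.8]
eef_rot: [-0.005, 0.707, -0.17, 0.686]
force: [-0.2, 0.3, -0.4]
grip_width: 0.326
```

Emit:
move_arm(
  rows=[
    [[-0.7, -2.9, 0, 0, 0, 0, 0.2], [0, 0, 0, 0, 0, 0, 0.2]],
  ],
)

```text
time: 20.25
ee_pos: [558.0, -77.7, 10.8]
eef_rot: [-0.005, 0.707, -0.17, 0.686]
force: [0.1, -0.7, -0.5]
grip_width: 0.324
```

Emit:
move_arm(
  rows=[
    [[-0.7, -2.9, 0, 0, 0, 0, 0.2], [0, 0, 0, 0, 0, 0, 0.2]],
  ],
)

```text
time: 20.5
ee_pos: [557.3, -80.6, 10.8]
eef_rot: [-0.005, 0.707, -0.17, 0.686]
force: [-0.3, 0.4, 0.0]
grip_width: 0.328
```

Run:
```python
from ms import *
b=cap('side')
cv2.imwrite('pics/w6.png',cv2.resize(b['image'][140:230,270:390,::-1],(800,600),interpolation=2))
q,R_,st=now(); print(q,st['time'],st['grip_width'],st['force'],st['moment'])
```

```text
[557.35270637 -80.47618994  10.79051687] 20.55 0.329660548592468 [-0.12138913  0.90740929 -0.658137  ] [ 0.2841788  -0.08864887  0.03351886]
```

View pics/w6.png

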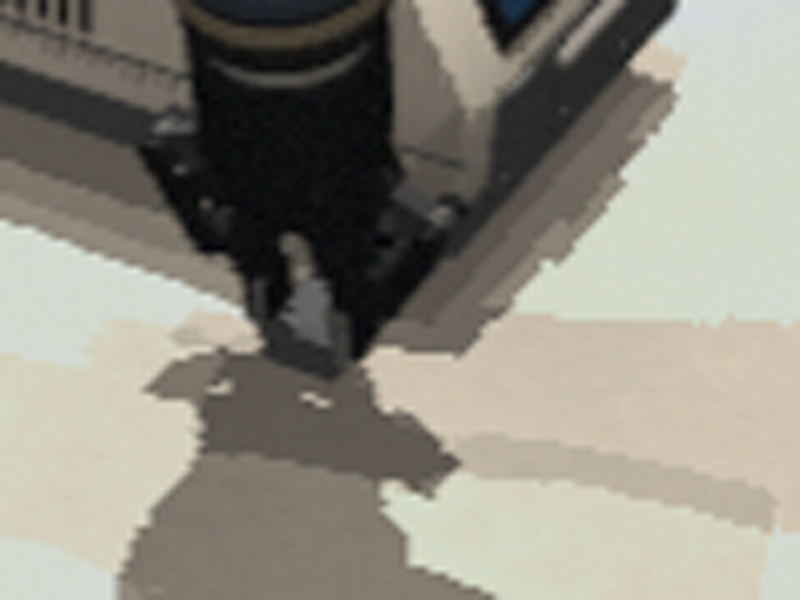

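Emit:
move_arm(
  rows=[
    [[-0.5, -1.95, 0, 0, 0, 0, 0.2], [0, 0, 0, 0, 0, 0, 0.2]],
  ],
)

```text
time: 20.8
ee_pos: [556.9, -82.4, 10.8]
eef_rot: [-0.005, 0.707, -0.17, 0.686]
force: [-0.8, 0.9, -0.6]
grip_width: 0.322
```

Emit:
move_arm(
  rows=[
    [[-0.5, -1.95, 0, 0, 0, 0, 0.2], [0, 0, 0, 0, 0, 0, 0.2]],
  ],
)

```text
time: 21.05
ee_pos: [556.4, -84.4, 10.8]
eef_rot: [-0.005, 0.707, -0.17, 0.686]
force: [0.5, 0.2, -0.8]
grip_width: 0.329
```

Emit:
move_arm(
  rows=[
    [[-0.5, -1.95, 0, 0, 0, 0, 0.2], [0, 0, 0, 0, 0, 0, 0.2]],
  ],
)

```text
time: 21.3
ee_pos: [556.0, -86.1, 10.7]
eef_rot: [-0.005, 0.707, -0.17, 0.686]
force: [0.8, 1.3, -1.7]
grip_width: 0.324
```

Emit:
move_arm(
  rows=[
    [[-0.5, -1.95, 0, 0, 0, 0, 0.2], [0, 0, 0, 0, 0, 0, 0.2]],
  ],
)

```text
time: 21.55
ee_pos: [555.7, -87.3, 10.7]
eef_rot: [-0.005, 0.707, -0.169, 0.687]
force: [1.3, 6.2, -1.4]
grip_width: 0.333
```

Emit:
move_arm(
  rows=[
    [[-0.25, -0.97, 0, 0, 0, 0, 0.2], [0, 0, 0, 0, 0, 0, 0.2]],
  ],
)

```text
time: 21.8
ee_pos: [555.7, -87.6, 10.7]
eef_rot: [-0.004, 0.707, -0.169, 0.687]
force: [1.8, 8.7, -0.6]
grip_width: 0.326
```

Emit:
move_arm(
  rows=[
    [[-0.25, -0.97, 0, 0, 0, 0, 0.2], [0, 0, 0, 0, 0, 0, 0.2]],
  ],
)

```text
time: 22.05
ee_pos: [555.7, -88.0, 10.7]
eef_rot: [-0.004, 0.707, -0.168, 0.687]
force: [1.9, 13.1, -0.5]
grip_width: 0.326
```

Emit:
move_arm(
  rows=[
    [[-0.25, -0.97, 0, 0, 0, 0, 0.2], [0, 0, 0, 0, 0, 0, 0.2]],
  ],
)

```text
time: 22.3
ee_pos: [555.6, -88.4, 10.7]
eef_rot: [-0.004, 0.707, -0.168, 0.687]
force: [2.3, 16.2, -0.5]
grip_width: 0.324
```

Run:
```python
from ms import *
a=cap('top');b=cap('side')
A=cv2.resize(a['image'][175:255,330:400,::-1],(394,450),interpolation=2);B=cv2.resize(b['image'][140:230,290:370,::-1],(400,450),interpolation=2)
cv2.imwrite('pics/w7.png',np.hstack([A,B]))
q,R_,st=now(); print(q,st['time'],st['grip_width'],st['force'],st['moment'])
show(q,R_,goal([555,-89,11],76.6,.25))
```

```text
[555.58209594 -88.42342271  10.65921228] 22.4 0.32605881634974127 [ 3.03078565 15.60402727 -0.68685416] [ 3.25796182 -0.54085205 -0.14126987]
shift [-0.6 -0.6  0.3] rv [-0.005  0.002  0.   ] deg 0.3
```

View pics/w7.png

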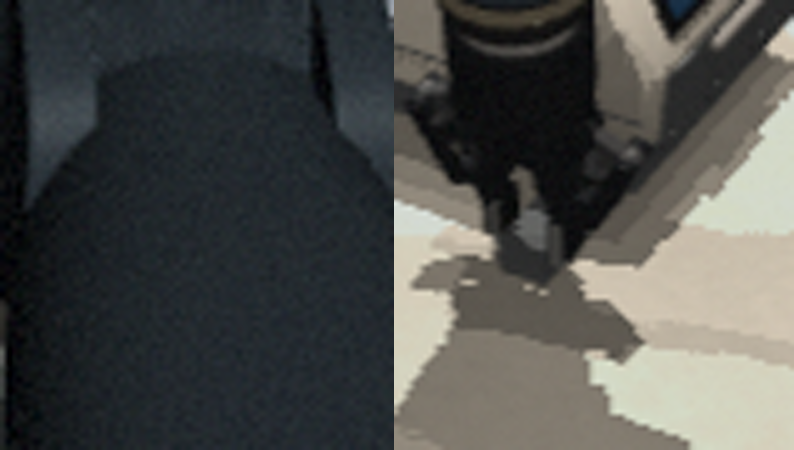

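Emit:
move_arm(
  rows=[
    [[-0.25, -0.97, 0, 0, 0, 0, 0.2], [0, 0, 0, 0, 0, 0, 0.2]],
  ],
)

```text
time: 22.65
ee_pos: [555.5, -88.8, 10.7]
eef_rot: [-0.004, 0.707, -0.167, 0.687]
force: [2.2, 19.8, -0.1]
grip_width: 0.326
```

Emit:
move_arm(
  rows=[
    [[-0.25, -0.97, 0, 0, 0, 0, 0.2], [0, 0, 0, 0, 0, 0, 0.2], [0, 0, 0, 0, 0, 0, 0.2], [0, 0, 0, 0, 0, 0, 0.2]],
  ],
)

```text
time: 23.15
ee_pos: [555.5, -89.2, 10.7]
eef_rot: [-0.003, 0.707, -0.167, 0.687]
force: [3.2, 22.0, 0.5]
grip_width: 0.329
```

Emit:
move_arm(
  rows=[
    [[0, 0, 0, 0, 0, 0, 0.2], [0, 0, 0, 0, 0, 0, 0.2], [0, 0, 0, 0, 0, 0, 0.2], [0, 0, 0, 0, 0, 0, 0.2]],
  ],
)

```text
time: 23.65
ee_pos: [555.5, -89.2, 10.7]
eef_rot: [-0.003, 0.707, -0.167, 0.687]
force: [3.3, 20.8, 0.8]
grip_width: 0.326
```

Run:
```python
from ms import *
a=cap('top','fin_t.png');b=cap('side','fin_s.png')
q,R_,st=now(); print(q,st['time'],st['grip_width'],st['force'],st['moment'])
```

```text
[555.49116946 -89.14563993  10.66301564] 23.75 0.3224047819954675 [ 2.84016608 21.7564151   0.49422739] [ 4.40806621 -0.63048919 -0.25355823]
```

View pics/fin_s.png

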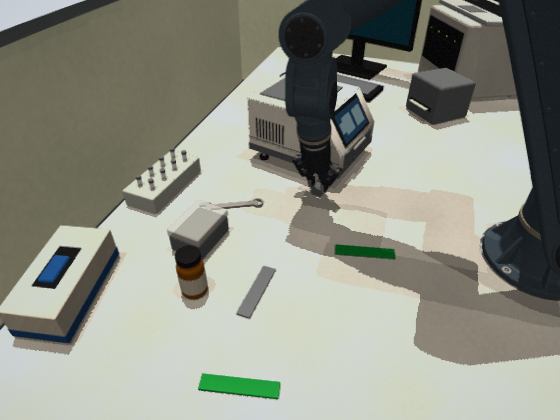

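View pics/fin_t.png

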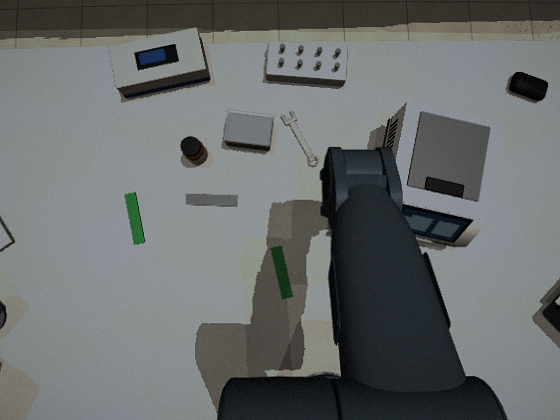

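Bystanders are unmoved: spanner (300,138), tip box (249,130) and jar (193,150) in the top view. The wedge is held at a steady ~22 N, so I'll hand in.

Run:
```python
from bench import r
print(r.sign_off())
```

```text
the job is handed in; nothing more can be done
None
```

I packed up the front left foot with one strip and the wedge, and handed the job in at about 23.8 s with the gripper still holding the wedge.

- **Strip:** I slid one grey strip under the foot from the left side. A top view after release put it about 1 mm off the foot's centre line, running from about 60 mm inside the machine's side face to 63 mm outside it. That leaves it well past both edges of the foot.
- **Wedge:** I laid it on the strip thin end first and pushed it in small steps. Contact began at about 85 mm of thin end past the side face. I eased it on until the push held steady at 21–22 N for the last half second.
- **Number of strips:** How far the wedge went in implies a gap of about 20.5 mm, within what one strip and the wedge can fill. My estimate from the picture alone was lower, about 19 ± 2 mm.
- **Last checks:** The grip was steady and the force stayed near the fingertips, so the gripper body was not pressing on the machine. The spanner, tip box and jar showed no movement.
- **Not seen directly:** The arm hid the wedge-to-foot contact in both final pictures, so tightness rests on the force and position readings. The strip was also hidden, so I did not re-check its position after the wedge went tight.

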